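# Turn the angle in the drill jig and close the bush plate

### The job

One leg of the aluminium angle in the drill jig has been drilled and the other is next. Pushing with the fingers only, never picking the angle up, push its upright leg away from you so that it tips over its heel and the undrilled leg lies flat on the jig bed, then push it along the bed until it sits home against both the back rail and the end stop, and only then flip the open bush plate over and shut on it. Leave the other things on the bench where they are.

Things in the scene. Friction and masses are not known exactly. Their poses are not given: they have to be found in the camera images.
- jig: Fixed steel drill jig. Origin: centre of the underside of its bed, a plate 210 (x) x 240 (y) x 16 mm, so the bed top is 16 mm above the bench. Its x points away from the robot (turned by 0 to 0.5 rad), y along the back rail to the left, z up. Hinge ears of the bush plate stand behind the rail, at most 22 mm above the bed.
- rail_face (a point): Middle of the front face of the back rail, at bed height: jig x = +55, y = 0, z = +16 mm. The rail is 8 mm high above the bed, 12 mm thick (to jig x = +67) and 200 mm long along jig y. The lying leg's free edge comes against this face.
- stop_face (a point): Stop face of the end stop, at bed height, looking to jig -y: jig x = +29, y = +85, z = +16 mm. The stop is a block at the left end of the bed, 18 mm high, 20 mm thick, from jig x = +3 to +55 mm. The angle's left end comes against this face.
- angle: Loose plain aluminium angle (L section), legs 60 x 60 mm outside, 5 mm thick, 150 mm long, 0.16 to 0.29 kg. Origin: outer heel corner at mid length; own y along its length, roughly parallel to the jig's y. At the start the drilled leg (two 6 mm holes) lies on the bed along its -x, towards the robot; the undrilled leg stands along its +z. Once tipped, +z points away from the robot and -x up.
- drilled_toe (a point): Middle of the free edge of the drilled leg (60 mm from the heel): low at the start, on top (60 mm above the bed) once the angle is tipped.
- plain_toe (a point): Middle of the free edge of the undrilled leg (60 mm from the heel, on its outer face): on top at the start, on the bed once tipped; home, it touches the back rail (jig x = +55 mm). Pushed near this edge, the standing leg tips the angle over its heel without sliding; beyond 45 degrees it falls by itself.
- plain_end (a point): Centre of the left-hand (own +y) end face of the undrilled leg, 30 mm from the heel. When the angle is home it touches the end stop: jig y = +85 mm.
- leaf (a joint): Hinge of the jig's bush plate (leaf), rad: 0 = shut (level, over the work), growing as it opens. At the start it stands open at 1.75 to 1.95, leaning back away from the robot past the upright (pi/2). A little stiff and damped: above about 1.1 it stays where it is left, below that it sinks shut in a second or so. Stops at 0 and 1.98. A push of about 1 N moves it.
- leaf_hinge (a point): Point on the hinge axis of the bush plate, at the middle of its width: x = +80, y = +10, z = +29 mm in the jig's frame. The axis runs along the jig's y.
- leaf_edge (a point): Middle of the free edge of the bush plate, 76 mm from the hinge. The plate is aluminium, 10 mm thick, 100 mm wide (along jig y); two drill bushes, 20 mm across, stand 4 mm proud of its upper face (the back face while open) 35 mm either side of the middle, 50 mm from the hinge. Shut, its underside is 8 mm above the bed and its free edge 4 mm short of the standing leg.
- countersink: Bystander: dark countersink cage, 86 mm long, 28 mm thick, lying on the bench to the right of the jig. Origin: centre of its underside.
- angle_bracket_2: Bystander: small finished angle bracket, 45 x 25 x 25 mm, on the bench to the right of the jig. Origin: centre of its underside.
- angle_bracket_3: Bystander: small finished angle bracket, 60 x 25 x 25 mm, on the bench to the left of the jig. Origin: centre of its underside.
- caliper: Bystander: caliper 230 x 66 x 16 mm lying flat to the left of the jig. Origin: centre of its underside.
- marker_black: Bystander: black marker pen, 132 mm long, 16 mm thick, lying on the bench between the jig and the caliper. Origin: centre of its underside.

How it is judged:
On the way, in this order (a step that is already met when the one before it is completed fails the run):
1. the angle is tipped over its heel: undrilled leg flat on the bed, drilled leg upright, bush plate still open (z of drilled_toe in the frame of jig above 0.072 m and z of plain_toe in the frame of jig below 0.02 m and linear speed of angle below 0.05 m/s and value of joint leaf above 1.3 rad), for 0.1 s.
2. it is home against back rail and end stop, bush plate still open (x of plain_toe in the frame of jig above 0.053 m and y of plain_end in the frame of jig above 0.083 m and angle between the y axis of angle and the y axis of jig, either way round below 0.02 rad and value of joint leaf above 1.3 rad), for 0.1 s.
At the end, for the whole second after the job is handed in: The angle lies at rest on its undrilled leg with the drilled leg upright, its free edge within 2 mm of the back rail and its left end within 2 mm of the end stop, square within 0.02 rad, and the bush plate is shut (below 0.04 rad) (z of drilled_toe in the frame of jig above 0.072 m and z of plain_toe in the frame of jig below 0.02 m and x of plain_toe in the frame of jig between 0.053 and 0.057 m and y of plain_end in the frame of jig between 0.083 and 0.087 m and angle between the y axis of angle and the y axis of jig, either way round below 0.02 rad and linear speed of angle below 0.01 m/s and value of joint leaf below 0.04 rad); the robot touches nothing.
It fails at once if the angle is lifted: its heel rises more than 20 mm above the jig bed (z of angle in the frame of jig above 0.036 m).
It fails at once if a bystander is moved by more than 20 mm (distance of any of countersink, angle_bracket_2, angle_bracket_3, caliper, marker_black from where it was at the start of the episode above 0.02 m).
It also fails if it takes over 64 s, if anything falls off the work surface, if the arm or the gripper's body presses on something with over 40 N, if the wrist force passes 120 N, or if a joint passes its speed limit or range.

### The arm

A 7-joint arm with a two-finger parallel gripper is mounted at the origin on the work surface; the furniture and walls round the work are solid. World frame = base frame: x ahead of the robot, y to its left, z up, the work surface at z = 0. Lengths are in m, angles in rad, forces in N, time in s.
With the tool pointing down it reaches from about 0.425 to 0.875 m from the base axis. Payload 4.7 kg.
Tool frame: the origin (TCP) lies on the centre line of the jaws, within the pads' length; the fingertips stand 22 mm ahead of it and the grasp point (between the pads) lies 3 mm ahead of it; z points along the fingers, y is the direction in which the jaws open and shut (so a half turn about z gives the same grasp; the last joint's range is limited). The gripper opens to 87 mm and grips with 3 to 60 N. Pads are 19 mm wide; open, the fingers measure 117 mm over their backs; the gripper's body (75 mm by 190 mm) begins 51 mm behind the grasp point.
Start: joints at [-1.123, 0.321, -0.07, 1.45, 0.023, 1.371, -0.057], TCP at [0.273, 0.59, 0.205] pointing down, gripper open.
Joint ranges: [-2.86, 2.86], [-0.3, 2.09], [-1.38, 1.24], [0.06, 2.45], [-1.56, 4.7], [0.09, 2.05], [-2.69, 2.69]. Speed limits (rad/s): [2.57, 2.57, 3.14, 3.14, 3.14, 3.14, 3.14].

### API

Orientations are given as a rotation vector (axis times angle).
In Python, from bench import ctrl, imaging, close_job, finder gives the robot as it stands. The module is installed in compiled form; this text tells all that it offers.
- The arm moves only by the shell command python3 -m jog 'ROWS' [FORCE]. ROWS is JSON, a list that holds one entry, the list of rows, each a list of 7 numbers: the shift along the tool's x, y, z in cm, then the turn, a rotation vector about the tool's x, y, z in degrees, then the finger opening in cm, from 0 to 8.7. In form: [[[dx, dy, dz, ax, ay, az, claw], ...]]. A call has 1 to 12 rows; each row shifts and turns the commanded pose from where the row before left it, along the tool's axes as they then stand; what a row does not reach is not made up. A row lasts 1/10 s, in which the tool goes at most 50 mm and 8.59 degrees, less where a joint would pass 70% of its speed; a pose out of reach is approached as far as the arm can. A call is refused whole if a number of a shift passes 5 or a number of a turn 8.59, either way. A call with a gripper value outside its range is refused whole. The fingers move at their own pace and stop on an object; FORCE is the grip in N (left out, the last holds). Time passes only in rows, so rows that do not move let the fingers close. It gives the time, the measured TCP pose, the force and the opening at its end, in the units of the state.
- ctrl.get_state(): the state, without advancing time (a new reading comes with each control period).
- imaging.get_image(name): name is "scene" or "side" or "wrist"; returns a dict with "frame" (400x640x3 uint8, red, green, blue), "intrinsics" (3x3 intrinsics, pixels), "k1" (the pictures are not rectified: a ray, as slopes to the right and down, at radius r is drawn at 1 + k1 r^2 times it, then the intrinsics apply), "pose" (4x4, takes a point from camera to world coordinates). Camera axes: x right, y down, z forward; pixel columns grow to the right and rows downward; lengths in m; the calibration is good to about 2 mm. A picture is of the moment at which its call begins. There is no depth.
- close_job(): hands the job in, once; it reports no verdict.
Trained networks look in the newest picture that a camera, given by its name, has taken for a name from the list of things; names that differ only in an ending like _2 or _b are one class to them, and where a whole thing is asked for, a point or a joint stands for the part that bears it (a point fixed in the world has none). Each returns a list of dicts, best first, with "conf" (0 to 1); they miss things now and then, are a little off and sometimes report something else, mostly with a low value. They report only what shows in the picture. A call takes as long as a camera call.
- finder.trace(label, camera): "region" (400x640 bool, what is visible of it) and "point" ([row, column] as shares, 0 to 1, of the picture: columns of its width, rows of its height, amid what is visible of it).
- finder.spot_point(label, camera): "point" ([row, column] as shares, 0 to 1, of the picture: columns of its width, rows of its height: a listed point, or the origin of a listed thing).
The state is a dict: "time": time; "joint_positions": joint angles; "qd": joint speeds; "joint_torque": joint torques, N m; "position": TCP position; "tool_rot": TCP orientation; "ft_force": force on the tool from outside, world axes, zero at the start; "torque": the same for the moment, N m; "grip_width": opening from 0.0 (shut) to 1.0 (fully open).
Only numpy, scipy, OpenCV 4.12 (cv2) and the standard library are available. Lean on these libraries where they do the work, as an engineer would, in place of code of your own. Each camera call takes 0.05 s, during which the arm holds its last target. There are 200 camera calls.

## Working session

There is one attempt and no reset: what is moved stays moved. The work goes in short steps, Python scripts to look and compute and a shell command to move; the robot and the scene stay as the last step left them, time stands still between calls to the robot, and variables do not carry over. Pictures are saved under pics/ and viewed, about 8 in all and at most 12, crops included, and the job is handed in when it is done.

```bash
mkdir -p pics
cat > h.py <<'E'
import numpy as np, cv2
from bench import ctrl, imaging, finder
from scipy.spatial.transform import Rotation as R
from scipy.optimize import least_squares
def ray(im,p):
    K=im["intrinsics"];k=im["k1"]
    u=np.array([(p[1]*640-K[0][2])/K[0][0],(p[0]*400-K[1][2])/K[1][1]])
    s=u.copy()
    for _ in range(20): s=u/(1+k*(s@s))
    T=np.array(im["pose"]); d=T[:3,:3]@np.array([s[0],s[1],1]); return T[:3,3],d/np.linalg.norm(d)
def proj(im,X):
    T=np.array(im["pose"]);K=im["intrinsics"]; c=T[:3,:3].T@(np.asarray(X)-T[:3,3]); s=c[:2]/c[2]; s=s*(1+im["k1"]*(s@s))
    return np.array([s[0]*K[0][0]+K[0][2],s[1]*K[1][1]+K[1][2]])
def tri(rs):
    A=sum(np.eye(3)-np.outer(d,d) for o,d in rs); b=sum((np.eye(3)-np.outer(d,d))@o for o,d in rs)
    X=np.linalg.solve(A,b); return X,[round(1000*np.linalg.norm((np.eye(3)-np.outer(d,d))@(X-o)),1) for o,d in rs]
def atz(r,z): o,d=r; return o+d*(z-o[2])/d[2]
def save(im,n): cv2.imwrite(f"pics/{n}.png",im["frame"][:,:,::-1])
E
cat > m.py <<'E'
from h import *; import sys
cams=["scene","side","wrist"]; ims={c:imaging.get_image(c) for c in cams}
for c in cams: save(ims[c],sys.argv[1]+"_"+c)
s=ctrl.get_state(); print(s["time"],np.round(s["position"],4),np.round(s["tool_rot"],3),np.round(s["ft_force"],1),s["grip_width"])
for l in sys.argv[2].split(","):
    rs=[];t=""
    for c in cams:
        f=finder.spot_point(l,c)
        if f and f[0]["conf"]>.3: rs.append(ray(ims[c],f[0]["point"])); t+=f" {c}:{f[0]['conf']:.2f} ({f[0]['point'][1]*640:.0f},{f[0]['point'][0]*400:.0f})"
    print(l,t,*( (lambda x:(np.round(x[0]*1000,1),x[1]))(tri(rs)) if len(rs)>1 else ()))
E
python3 m.py a jig,rail_face,stop_face,angle,drilled_toe,plain_toe,plain_end,leaf_hinge,leaf_edge,marker_black,caliper,angle_bracket_3,angle_bracket_2,countersink
python3 -c "
import cv2,numpy as np
a=[cv2.imread(f'pics/a_{c}.png') for c in ('scene','side')]
cv2.imwrite('pics/a2.png',cv2.resize(np.vstack(a),None,fx=.75,fy=.75))"
```

```text
0.15 [0.2731 0.5894 0.2039] [-6.760e-01 -3.068e+00  2.000e-03] [ 0.6 -0.  -0.3] 0.9993473070309947
jig  scene:0.94 (335,214) side:0.60 (322,240) [458.9 208.8   4.2] [np.float64(0.5), np.float64(0.5)]
rail_face  scene:0.75 (320,201) side:0.59 (349,230) [519.2 211.5  15.3] [np.float64(0.4), np.float64(0.4)]
stop_face  scene:0.93 (303,219) side:0.68 (327,210) [491.9 293.1   8.1] [np.float64(0.2), np.float64(0.2)]
angle  scene:0.55 (345,210) side:0.97 (312,245) [435.1 189.4  15.6] [np.float64(4.7), np.float64(4.7)]
drilled_toe  scene:0.61 (364,223) side:0.85 (283,249) [370.6 191.4  14. ] [np.float64(0.2), np.float64(0.2)]
plain_toe  scene:0.58 (345,193) side:0.93 (315,220) [438.5 195.7  73.8] [np.float64(1.3), np.float64(1.3)]
plain_end  scene:0.74 (327,214) side:0.74 (307,211) [435.4 261.   40.7] [np.float64(3.6), np.float64(3.6)]
leaf_hinge  side:0.84 (360,222)
leaf_edge  scene:0.96 (311,168) side:0.92 (371,198) [560.7 209.  100.7] [np.float64(1.3), np.float64(1.3)]
marker_black  scene:0.68 (281,229) side:0.68 (323,197) [499.2 355.   -1.8] [np.float64(2.1), np.float64(2.1)]
caliper  scene:0.60 (244,236) side:0.89 (333,171) [545.7 440.9  -3.4] [np.float64(3.3), np.float64(3.3)]
angle_bracket_3  scene:0.73 (360,222) side:0.83 (307,323) [427.3  96.5 -82.1] [np.float64(39.1), np.float64(39.1)]
angle_bracket_2  scene:0.73 (360,222) side:0.83 (307,323) [427.3  96.5 -82.1] [np.float64(39.1), np.float64(39.1)]
countersink  scene:0.56 (393,186) side:0.56 (355,329) [460.7 -20.5   2.1] [np.float64(0.1), np.float64(0.1)]
```

View pics/a2.png

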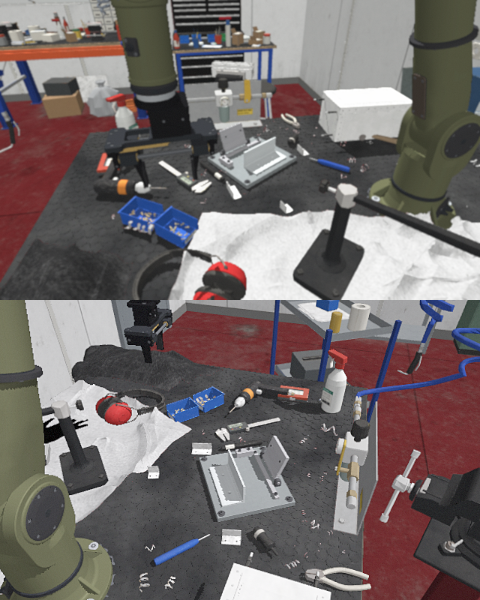

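The pictures show the bare angle standing on the jig (scene about (345,205), side about (312,240)), with the leaf open behind it and a marker pen, caliper and brackets around it. I'll square the tool to the jig and look from above with the wrist camera.

```bash
python3 -m jog '[[[0,0,-3,0,0,-8.4,8.7],[0,0,-3,0,0,-8.4,8.7],[0,0,-3,0,0,-8.4,8.7],[-1.5,-4.3,0,0,0,0,8.7],[-1.5,-4.3,0,0,0,0,8.7],[-1.5,-4.3,0,0,0,0,8.7],[-1.5,-4.3,0,0,0,0,8.7],[-1.5,-4.3,0,0,0,0,8.7],[-1.5,-4.3,0,0,0,0,8.7],[-1.5,-4.3,0,0,0,0,8.7],[-1.5,-4.3,0,0,0,0,8.7],[-1.5,-4.3,0,0,0,0,8.7]]]'; python3 m.py b jig,rail_face,stop_face,angle,drilled_toe,plain_toe,plain_end,leaf_hinge,leaf_edge,marker_black,countersink
```

```text
time: 3.45
position: [0.4109, 0.2018, 0.2951]
tool_rot: [-0.01, 3.141, 0.001]
ft_force: [0.0, 0.7, -0.4]
grip_width: 1.002
3.6 [0.4119 0.2005 0.2954] [1.000e-03 3.141e+00 2.000e-03] [-0.4  0.7  0.6] 0.998719633136322
jig  scene:0.73 (335,216) side:0.71 (320,241) wrist:0.80 (331,195) [459.1 210.3  -2.3] [np.float64(1.1), np.float64(3.6), np.float64(4.2)]
rail_face  scene:0.82 (321,203) side:0.98 (350,232) wrist:0.68 (323,226) [517.7 203.7  10.2] [np.float64(5.6), np.float64(5.7), np.float64(9.0)]
stop_face  scene:0.59 (304,215) side:0.65 (325,207) wrist:0.62 (378,209) [485.9 288.   20.3] [np.float64(4.1), np.float64(1.5), np.float64(5.4)]
angle  side:0.64 (316,243) wrist:0.92 (319,186) [442.5 189.4  15.4] [np.float64(1.1), np.float64(1.1)]
drilled_toe  scene:0.85 (364,223) wrist:0.82 (316,148) [382.5 183.3   6.8] [np.float64(3.7), np.float64(3.7)]
plain_toe  scene:0.94 (350,192) side:0.84 (312,222) wrist:0.88 (318,190) [431.9 187.4  79.3] [np.float64(4.0), np.float64(0.5), np.float64(3.7)]
plain_end  scene:0.65 (326,215) side:0.67 (306,205) wrist:0.63 (368,185) [433.7 266.1  46.1] [np.float64(7.9), np.float64(8.1), np.float64(3.9)]
leaf_hinge  scene:0.78 (313,197) side:0.89 (361,224) wrist:0.66 (334,248) [547.5 215.3  21. ] [np.float64(1.9), np.float64(1.6), np.float64(1.6)]
leaf_edge  scene:0.88 (309,169) side:0.85 (373,194) wrist:0.91 (336,286) [565.8 214.3 102. ] [np.float64(3.7), np.float64(1.2), np.float64(3.5)]
marker_black  scene:0.74 (281,229) side:0.84 (320,198) [495.1 355.3  -2.6] [np.float64(6.3), np.float64(6.3)]
countersink  scene:0.59 (395,189) side:0.66 (355,325) wrist:0.81 (199,197) [459.1 -14.4   1.8] [np.float64(11.7), np.float64(4.7), np.float64(7.4)]
```

View pics/b_wrist.png

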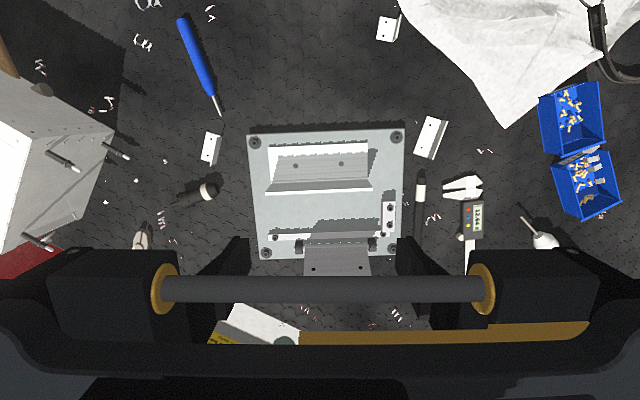

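The wrist picture shows the bed's near corners at about (248,131) and (405,126) and its far-left corner near (255,262). The standing leg's top edge runs from (266,191) to (372,190), and the stop is at (389,215). Next I'll fit the jig frame to these points.

```bash
cat > j.py <<'E'
from h import *
im=imaging.get_image("wrist"); save(im,"c_wrist")
g=lambda u,v,z: atz(ray(im,(v/400,u/640)),z)
a,b,c=g(248,131,.016),g(405,126,.016),g(255,262,.016)
print(a,b,c,np.linalg.norm(b-a),np.linalg.norm(c-a))
print("yaw near",np.arctan2(-(b-a)[0],(b-a)[1]),"left",np.arctan2((c-a)[1],(c-a)[0]))
print("top edge",g(266,191,.076),g(372,190,.076))
f=finder.trace("jig","wrist")
q=cv2.resize(im["frame"][100:300,220:440],None,fx=3.5,fy=3.0,interpolation=cv2.INTER_CUBIC);cv2.imwrite("pics/c_crop.png",q[:,:,::-1])
E
python3 j.py
```

```text
[0.35649551 0.0906336  0.016     ] [0.347922   0.32566729 0.016     ] [0.57460914 0.08810606 0.016     ] 0.23519001458564834 0.2181282708523012
yaw near 0.03646163337930951 left -0.011587643792136514
top edge [0.43387735 0.12506593 0.076     ] [0.43170005 0.27091272 0.076     ]
```

View pics/c_crop.png

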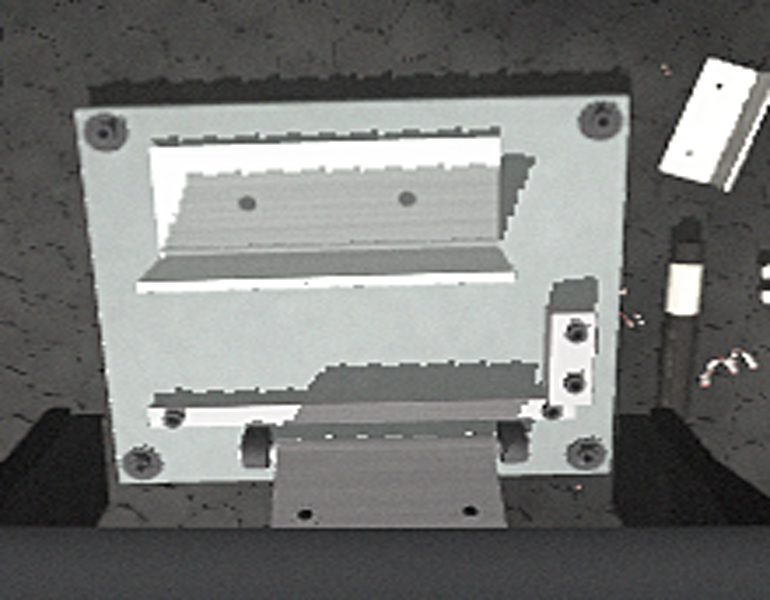

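The crop shows the bed corners at crop pixels (75,108), (630,95), (118,483) and (610,473). The standing edge runs from (137,289) to (515,274), and the stop block covers x 545-595, y 310-405.

```bash
cat > j2.py <<'E'
from h import *
im=imaging.get_image("wrist")
g=lambda X,Y,z: atz(ray(im,((100+Y/3)/400,(220+X/3.5)/640)),z)
W=np.array([g(75,108,.016),g(630,95,.016),g(118,483,.016),g(610,473,.016)])[:,:2]
J=np.array([[-105,-120],[-105,120],[105,-120],[105,120]])/1000
def f(p): c,s=np.cos(p[2]),np.sin(p[2]); return (J@np.array([[c,s],[-s,c]])+p[:2]-W).ravel()
r=least_squares(f,[.46,.2,0]); print(r.x,np.round(r.fun*1000,1))
x0,y0,t=r.x; c,s=np.cos(t),np.sin(t)
tj=lambda P: np.round(1000*(np.array([[c,s],[-s,c]])@(P[:2]-r.x[:2])),1)
for n,X,Y,z in [("topL",137,289,.076),("topR",515,274,.076),("topLnear",137,281,.076),("drilled toe",150,146,.021),("drilledtoeR",500,136,.021),("stopface",548,310,.034),("stop right",548,405,.034),("railL",148,408,.024),("railR",520,400,.024),("leaf",272,450,.029),("leaf",497,437,.04)]:
    P=g(X,Y,z); print(n,np.round(P*1000,1),tj(P))
E
python3 j2.py
```

```text
[0.46450214 0.2026462  0.03109224] [-0.6 -0.8 -0.5  0.6  0.5 -0.1  0.6  0.3]
topL [441.5 115.2  76. ] [-25.7 -86.7]
topR [433.6 264.3  76. ] [-28.9  62.6]
topLnear [437.7 115.4  76. ] [-29.5 -86.4]
drilled toe [382.2 112.7  21. ] [-85.  -87.3]
drilledtoeR [376.6 263.1  21. ] [-86.   63.1]
stopface [463.4 286.3  34. ] [ 1.5 83.6]
stop right [516.  289.3  34. ] [54.2 85. ]
railL [523. 105.  24.] [ 55.4 -99.4]
railR [517.3 278.1  24. ] [55.2 73.8]
leaf [545.2 162.9  29. ] [ 79.5 -42.3]
leaf [531.9 266.   40. ] [69.3 61.3]
```

The jig frame fits to under 1 mm: (464.5, 202.6) mm, yaw 0.031. The heel is at jig x≈-27 and the ends are at jig y≈-87 and +63, so home is about +22 mm in both x and y. I'll descend in front of the upright leg.

```bash
python3 -m jog '[[[0,-1.2,0,0,0,-1.8,8.7],[0,0,-0.2,0,0,0,8.7],[0,0,4.6,0,0,0,8.7],[0,0,4.6,0,0,0,8.7],[0,0,4.6,0,0,0,8.7],[0,0,4.6,0,0,0,8.7],[0,0,3,0,0,0,8.7],[0,0,0,0,0,0,8.7]]]'; python3 -m jog '[[[-1,0,0,0,0,0,8.7],[-1,0,0,0,0,0,8.7],[-1,0,0,0,0,0,8.7],[-0.6,0,0,0,0,0,8.7]]]'; python3 -m jog '[[[-0.6,0,0.4,0,0,0,8.7],[-0.6,0,0.4,0,0,0,8.7],[-0.5,0,0.3,0,0,0,8.7],[0,0,0,0,0,0,8.7],[0,0,0,0,0,0,8.7]]]'; python3 m.py d plain_toe,drilled_toe,plain_end,angle,leaf_edge
```

```text
time: 6.2
position: [0.4073, 0.1901, 0.0789]
tool_rot: [0.058, -3.134, 0.007]
ft_force: [-0.9, -1.0, -0.1]
grip_width: 0.996
time: 6.6
position: [0.4492, 0.1935, 0.0844]
tool_rot: [-0.058, 3.138, 0.002]
ft_force: [-0.2, 0.2, -0.1]
grip_width: 0.998
time: 7.1
position: [0.4633, 0.1935, 0.0715]
tool_rot: [0.059, -3.14, 0.001]
ft_force: [-0.5, -1.1, 0.3]
grip_width: 0.999
7.25 [0.4634 0.1937 0.0718] [ 0.059 -3.141 -0.   ] [-0.4 -0.4  0.8] 0.9960599586304865
plain_toe  scene:0.89 (346,195) side:0.59 (313,219) wrist:0.82 (319,207) [435.8 194.3  74.5] [np.float64(5.3), np.float64(4.6), np.float64(5.6)]
drilled_toe  scene:0.70 (364,221) side:0.84 (285,246) wrist:0.67 (319,108) [376.8 188.5  19.8] [np.float64(3.8), np.float64(3.2), np.float64(3.8)]
plain_end  scene:0.91 (327,213) side:0.95 (304,208) wrist:0.88 (422,190) [431.9 263.1  46.8] [np.float64(3.8), np.float64(3.1), np.float64(1.8)]
angle  scene:0.60 (345,212) side:0.62 (313,245) wrist:0.97 (321,186) [438.6 190.7  13.2] [np.float64(1.4), np.float64(3.9), np.float64(2.7)]
leaf_edge  scene:0.69 (308,168) side:0.93 (372,192) [563.5 217.9 106.2] [np.float64(1.9), np.float64(1.9)]
```

View pics/d_side.png

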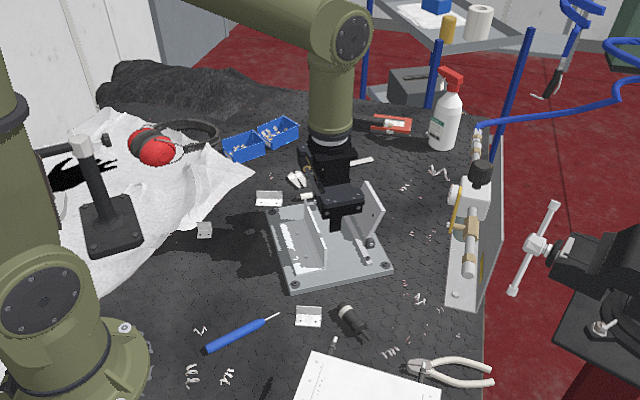

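The side view shows the angle apparently still standing, with its leg edge at (285-320, 205-265), and the gripper beyond it at (345,205). That disagrees with the push, so I'll check the wrist view.

View pics/d_wrist.png

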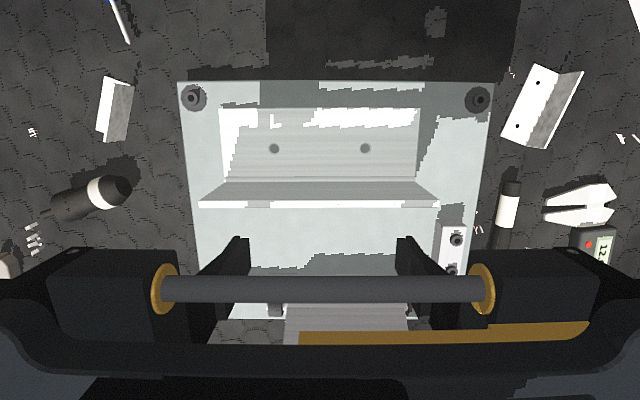

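Run:
```python
from h import *
im=imaging.get_image("wrist"); s=ctrl.get_state(); p=np.array(s["position"]); Rm=R.from_rotvec(s["tool_rot"]).as_matrix()
print(p,np.round(Rm,3)); T=np.array(im["pose"]); print(np.round(T,3), "cam in tool",Rm.T@(T[:3,3]-p))
for n,o in dict(tcp=(0,0,0),tip=(0,0,.022),tipL=(0,.05,.022),tipR=(0,-.05,.022),back=(0,.05,-.03)).items(): print(n,proj(im,p+Rm@np.array(o)))
for c in("scene","side"):
    i=imaging.get_image(c); print(c,[np.round(proj(i,p+Rm@np.array(o))) for o in ((0,.05,.022),(0,-.05,.022))])
    if c=="side": q=cv2.resize(i["frame"][150:300,240:420],None,fx=4,fy=4,interpolation=cv2.INTER_CUBIC);cv2.imwrite("pics/e.png",q[:,:,::-1])
```

```text
[0.46364314 0.19362347 0.07176803] [[-0.999 -0.037  0.   ]
 [-0.037  0.999  0.   ]
 [-0.     0.    -1.   ]]
[[-0.036  0.957  0.289  0.384]
 [ 0.999  0.035  0.01   0.19 ]
 [-0.001  0.289 -0.957  0.252]
 [ 0.     0.     0.     1.   ]] cam in tool [ 0.0792917  -0.00040649 -0.17982654]
tcp [323.53137406 240.34980286]
tip [323.46261854 227.99136357]
tipL [392.47985943 227.88794815]
tipR [254.47165696 227.97108713]
back [413.03646406 261.90224981]
scene [array([325., 204.]), array([352., 190.])]
side [array([320., 212.]), array([334., 245.])]
```

View pics/e.png

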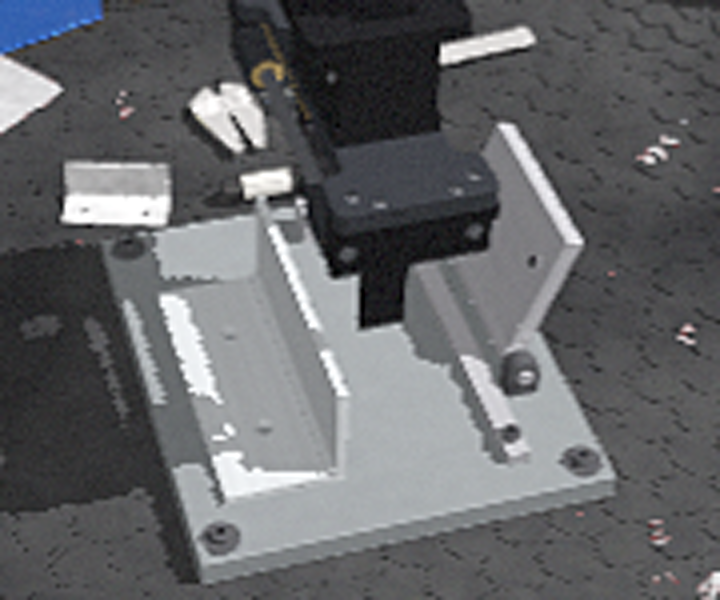

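The side crop shows the near fingertip at about crop (385,325), which is side pixel (336,231). The stated geometry predicts row 245. So the tips may really be about 40 mm higher than stated, and the fingers passed over the top of the leg. I'll measure that.

Run:
```python
from h import *
im=imaging.get_image("side"); s=ctrl.get_state(); p=np.array(s["position"])
for uv in [(336.2,231.2),(330,232),(341,230)]:
    o,d=ray(im,(uv[1]/400,uv[0]/640))
    for y in (p[1]-.05,): t=(y-o[1])/d[1]; print("side",np.round(o+d*t,4))
im=imaging.get_image("wrist"); R_=R.from_rotvec(s["tool_rot"]).as_matrix()
for dz in(.022,0,-.02,-.03): print(dz,[np.round(proj(im,p+R_@np.array([x,-.0435,dz]))) for x in(-.01,.01)],np.round(proj(im,p+R_@np.array([.01,-.0585,dz]))))
cv2.imwrite("pics/f.png",cv2.resize(im["frame"][180:300,190:450],None,fx=3,fy=3,interpolation=cv2.INTER_CUBIC)[:,:,::-1])
```

```text
side [0.4685 0.1436 0.0871]
side [0.4562 0.1436 0.0878]
side [0.478  0.1436 0.0882]
0.022 [array([264., 241.]), array([263., 215.])] [242. 215.]
0 [array([258., 254.]), array([256., 226.])] [233. 226.]
-0.02 [array([251., 269.]), array([249., 238.])] [223. 238.]
-0.03 [array([247., 278.]), array([244., 246.])] [217. 246.]
```

View pics/f.png

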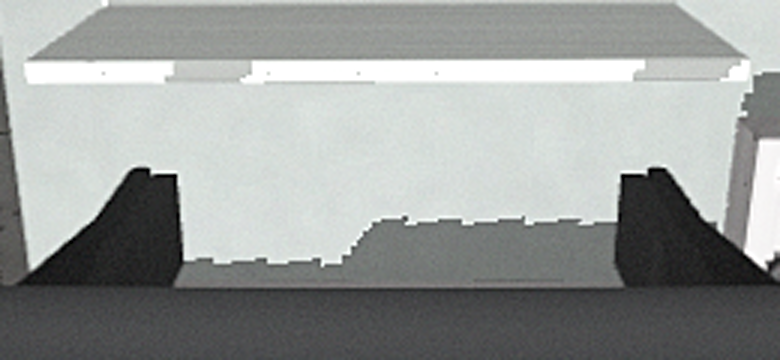

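The tips really sit about 18 mm *behind* the TCP, seen in both the wrist view and the side view, where the text says 22 mm ahead. That is why the fingers passed over the leg. I'll go back in front of the leg and repeat the push with the tips at the right height.

```bash
python3 -m jog '[[[0,0,-1.2,0,0,0,8.7],[2.8,0,0,0,0,0,8.7],[2.8,0,0,0,0,0,8.7],[0,0,0,0,0,0,8.7],[0,0,2,0,0,0,8.7],[0,0,2,0,0,0,8.7],[0,0,0,0,0,0,8.7]]]'; python3 -m jog '[[[-1,0,0,0,0,0,8.7],[-1,0,0,0,0,0,8.7],[-1,0,0,0,0,0,8.7],[-0.6,0,0,0,0,0,8.7]]]'; python3 -m jog '[[[-0.7,0,0.4,0,0,0,8.7],[-0.7,0,0.4,0,0,0,8.7],[-0.6,0,0.3,0,0,0,8.7],[-0.3,0,0,0,0,0,8.7],[0,0,0,0,0,0,8.7],[0,0,0,0,0,0,8.7]]]'; python3 m.py g plain_toe,drilled_toe,plain_end,angle,leaf_edge;python3 -c "
import cv2,numpy as np
a=cv2.resize(cv2.imread('pics/g_side.png')[150:300,240:420],None,fx=2.5,fy=2.5)
b=cv2.imread('pics/g_wrist.png')[60:300,150:520]
cv2.imwrite('pics/g.png',np.hstack([a[:240],b[:,:]]) if 0 else np.vstack([cv2.resize(a,(500,400)),cv2.resize(b,(500,200*16//10))])[:600] if 0 else np.hstack([cv2.resize(a,(400,340)),cv2.resize(b,(400,340))]))"
```

```text
time: 8.95
position: [0.4067, 0.1906, 0.0424]
tool_rot: [0.058, -3.138, 0.003]
ft_force: [-0.2, 0.4, 0.3]
grip_width: 0.998
time: 9.35
position: [0.4458, 0.1931, 0.0446]
tool_rot: [-0.058, 3.139, 0.001]
ft_force: [0.3, 0.1, 0.4]
grip_width: 1.0
time: 9.95
position: [0.4665, 0.1937, 0.0328]
tool_rot: [0.059, -3.141, 0.0]
ft_force: [-0.2, -0.4, 0.9]
grip_width: 1.0
10.1 [0.4664 0.1938 0.0329] [-0.059  3.141  0.   ] [-0.3  0.3  0.1] 0.9997204802062224
plain_toe  scene:0.97 (331,203) side:0.75 (339,237) wrist:0.76 (319,272) [494.9 194.   16.5] [np.float64(2.3), np.float64(2.7), np.float64(4.2)]
drilled_toe  scene:0.94 (348,192) side:0.86 (313,220) wrist:0.40 (320,272) [442.  190.2  82.8] [np.float64(10.6), np.float64(7.0), np.float64(16.8)]
plain_end  scene:0.86 (317,218) side:0.60 (323,217) wrist:0.70 (424,235) [470.8 266.   12.2] [np.float64(2.8), np.float64(4.1), np.float64(2.2)]
angle  scene:0.62 (345,212) side:0.86 (312,244) wrist:0.73 (321,196) [437.  191.4  14.7] [np.float64(0.7), np.float64(4.9), np.float64(4.6)]
leaf_edge  scene:0.60 (309,166) side:0.71 (373,196) [565.6 210.1 105.3] [np.float64(2.6), np.float64(2.6)]
```

View pics/g.png

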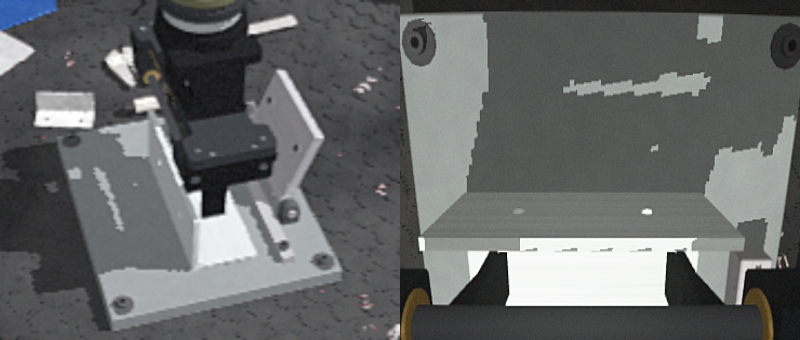

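The angle is tipped: the holed leg is upright, the white inner face of the plain leg lies on the bed, and the leaf is still open. Next I'll close the fingers, go round to the right end, and push along +y.

```bash
python3 -m jog '[[[0,0,-3,0,0,0,8.7],[0,0,-3,0,0,0,8.7],[0.9,-3.8,0,0,0,0,0],[0.9,-3.8,0,0,0,0,0],[0.9,-3.7,0,0,0,0,0],[0,0,0,0,0,0,0],[0,0,0,0,0,0,0],[0,0,3,0,0,0,0],[0,0,3,0,0,0,0],[0,0,0,0,0,0,0]]]' 20
python3 - <<'E'
from h import *
for c in("side","wrist"):
    im=imaging.get_image(c); save(im,"h_"+c)
p=np.array(ctrl.get_state()["position"])-np.array([.4645,.2026,0]);t=.031
print("jig",1000*(p[0]*np.cos(t)+p[1]*np.sin(t)),1000*(p[1]*np.cos(t)-p[0]*np.sin(t)),p[2])
a=cv2.imread("pics/h_side.png")[150:300,240:420];b=cv2.imread("pics/h_wrist.png")[60:300,200:570]
cv2.imwrite('pics/h.png',np.hstack([cv2.resize(a,(400,340)),cv2.resize(b,(400,340))]))
E
```

```text
time: 11.85
position: [0.4407, 0.0802, 0.0296]
tool_rot: [0.062, -3.134, 0.003]
ft_force: [-1.2, 0.0, -0.8]
grip_width: 0.356
jig -24.47712152206111 -121.28767718775819 0.03286598625378231
```

View pics/h.png

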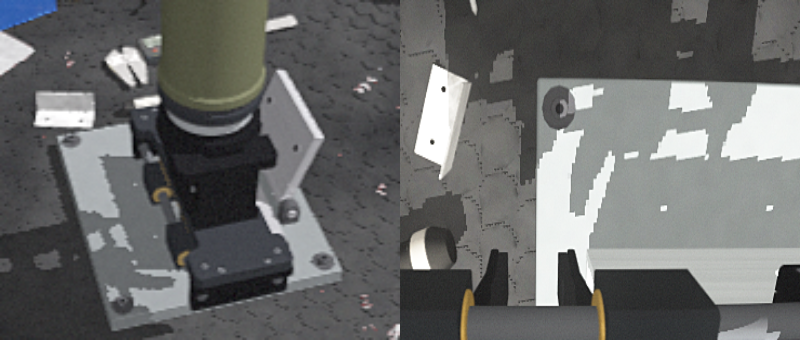

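Here the half-closed fingers sit just right of the angle's end (wrist (575,260) against end edge (587,260)). I'll let them finish closing and then push.

```bash
cat > js.py <<'E'
from h import *
from scipy.spatial.transform import Rotation as R
s=ctrl.get_state();p=np.array(s["position"])-np.array([.4645,.2026,0]);t=.031
print("TCP jig mm",np.round([1000*(p[0]*np.cos(t)+p[1]*np.sin(t)),1000*(p[1]*np.cos(t)-p[0]*np.sin(t)),1000*p[2]],1),"F",np.round(s["ft_force"],1),"grip",round(s["grip_width"],3),"t",s["time"])
E
python3 -m jog '[[[0,0,0,0,0,0,0],[0,0,0,0,0,0,0],[0,0,0,0,0,0,0],[0,0.7,0,0,0,0,0],[0,0.7,0,0,0,0,0],[0,0.7,0,0,0,0,0],[0,0.6,0,0,0,0,0],[0,0.6,0,0,0,0,0],[0,0.4,0,0,0,0,0],[0,0,0,0,0,0,0]]]' >/dev/null; python3 js.py;  python3 -m jog '[[[0,0.2,0,0,0,0,0],[0,0.2,0,0,0,0,0],[0,0,0,0,0,0,0]]]'>/dev/null;python3 js.py; python3 m.py i plain_end,stop_face,plain_toe,drilled_toe,rail_face
```

```text
TCP jig mm [-24.7 -84.4  32.7] F [-0.6  0.2  0.5] grip 0.005 t 12.95
TCP jig mm [-24.8 -81.   32.7] F [-0.4 -1.2 -0.2] grip 0.005 t 13.25
13.4 [0.4424 0.1208 0.0328] [-0.059  3.141  0.   ] [-0.3 -1.2  0.2] 0.004674433217309015
plain_end  scene:0.59 (312,217)
stop_face  scene:0.86 (304,218) wrist:0.58 (534,295) [491.9 290.   10.4] [np.float64(2.1), np.float64(2.1)]
plain_toe  scene:0.85 (324,203) side:0.38 (353,231) wrist:0.65 (183,141) [454.4 143.6  71.8] [np.float64(97.6), np.float64(48.5), np.float64(115.1)]
drilled_toe  scene:0.73 (313,253) wrist:0.75 (484,278) [494.5 285.8 -79.6] [np.float64(33.3), np.float64(33.3)]
rail_face  scene:0.90 (322,201) side:0.78 (350,233) [518.7 205.   13.5] [np.float64(0.3), np.float64(0.3)]
```

```bash
for i in 1 ; do python3 -m jog '[[[0,0.2,0,0,0,0,0],[0,0,0,0,0,0,0]]]'>/dev/null;python3 js.py; python3 -m jog '[[[0,0.2,0,0,0,0,0],[0,0,0,0,0,0,0]]]'>/dev/null;python3 js.py; python3 -m jog '[[[0,0.2,0,0,0,0,0],[0,0,0,0,0,0,0]]]'>/dev/null;python3 js.py; done
```

```text
TCP jig mm [-24.8 -79.1  32.7] F [-0.5 -1.2 -0.1] grip 0.006 t 14.35
TCP jig mm [-24.8 -76.9  32.7] F [-0.7 -0.5  0.5] grip 0.004 t 14.55
TCP jig mm [-24.7 -74.8  32.8] F [-0.5  0.9 -0.1] grip 0.003 t 14.75
```

```bash
python3 -m jog '[[[0,-0.5,-1,0,0,0,0],[0,0,-4.5,0,0,0,0],[0,0,-4.5,0,0,0,0],[1.5,4,-2,0,0,0,0],[1.5,4,-2,0,0,0,0],[0,0,0,0,0,0,0],[0,0,0,0,0,0,0]]]' >/dev/null; python3 js.py
python3 - <<'E'
from h import *
im=imaging.get_image("wrist"); save(im,"k_wrist"); J=np.array([.4645,.2026]);t=.031
g=lambda x,y,z: proj(im,[J[0]+x*np.cos(t)-y*np.sin(t),J[1]+x*np.sin(t)+y*np.cos(t),z])
P={n:g(*q) for n,q in dict(NL=(-.105,-.12,.016),NR=(-.105,.12,.016),stopnear=(.003,.085,.034),railL=(.055,-.1,.024),toeR_home=(-.005,.085,.076),toeL_home=(-.005,-.065,.076)).items()}
print({k:np.round(v) for k,v in P.items()})
q=cv2.resize(im["frame"][80:330,120:520],None,fx=2,fy=2,interpolation=cv2.INTER_CUBIC)[:,:,::-1].copy()
cv2.imwrite("pics/k.png",q)
E
```

```text
TCP jig mm [-55.    0.5 173.9] F [ 0.2 -0.9  0.1] grip 0.007 t 15.45
{'NL': array([216., 140.]), 'NR': array([430., 142.]), 'stopnear': array([395., 238.]), 'railL': array([242., 272.]), 'toeR_home': array([406., 247.]), 'toeL_home': array([258., 246.])}
```

View pics/k.png

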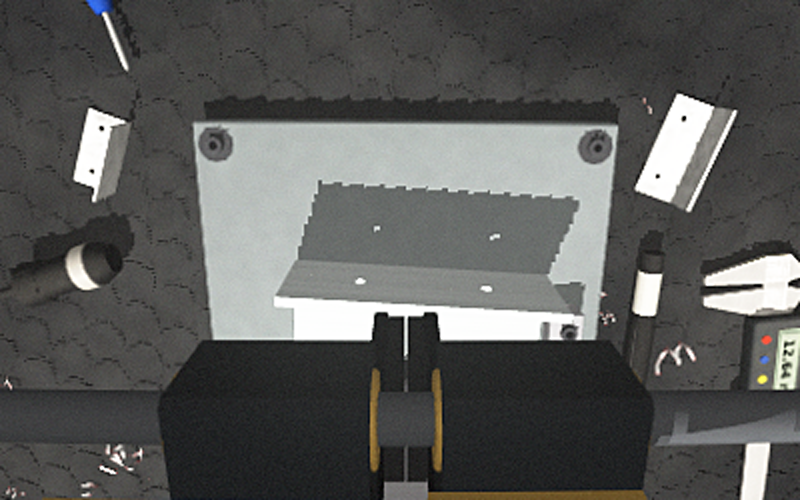

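Crop (275,297) to (582,313) is the top edge of the upright leg, now yawed clockwise, with its right end level with the stop at (570,330). I'll convert to jig coordinates.

Run:
```python
from h import *
im=imaging.get_image("wrist"); J=np.array([.4645,.2026]);t=.031
for n,X,Y,z in [("L",275,297,.076),("R",582,313,.076),("NL",194,123,.016),("NR",617,122,.016),("heelL",299,262,.016),("heelR",548,275,.016),("tipL",375,315,.192),("tipR",436,315,.192)]:
    P=atz(ray(im,((80+Y/2)/400,(120+X/2)/640)),z)[:2]-J
    print(n,np.round(1000*np.array([P[0]*np.cos(t)+P[1]*np.sin(t),P[1]*np.cos(t)-P[0]*np.sin(t)]),1))
```

```text
L [-24.4 -66.1]
R [-16.6  87.6]
NL [-104.2 -119.7]
NR [-106.1  116.2]
heelL [-22.9 -64.4]
heelR [-15.6  84.1]
tipL [-65.1 -10.3]
tipR [-65.2   7.5]
```

```bash
python3 -m jog '[[[0,0.9,0,0,0,0,8.7],[0,0,3,0,0,0,8.7],[0,0,3,0,0,0,8.7],[0,0,2,0,0,0,8.7],[0,0,0,0,0,0,8.7],[0,0,0,0,0,0,8.7],[0,0,0,0,0,0,8.7],[0,0,3,0,0,0,8.7],[0,0,3.2,0,0,0,8.7],[0,0,0,0,0,0,8.7]]]' >/dev/null; python3 js.py;  python3 -m jog '[[[-0.7,0,0,0,0,0,8.7],[-0.7,0,0,0,0,0,8.7],[-0.6,0,0,0,0,0,8.7],[-0.5,0,0,0,0,0,8.7],[-0.5,0,0,0,0,0,8.7],[-0.5,0,0,0,0,0,8.7],[0,0,0,0,0,0,8.7]]]'>/dev/null;python3 js.py; python3 -m jog '[[[-0.2,0,0,0,0,0,8.7],[-0.1,0,0,0,0,0,8.7],[0,0,0,0,0,0,8.7]]]'>/dev/null;python3 js.py; python3 -m jog '[[[-0.2,0,0,0,0,0,8.7],[0,0,0,0,0,0,8.7]]]'>/dev/null;python3 js.py
```

```text
TCP jig mm [-57.4   7.5  28.7] F [-0.4 -0.7 -0.4] grip 0.833 t 16.55
TCP jig mm [-19.3   8.9  30.9] F [0.4 0.  0.4] grip 0.997 t 17.25
TCP jig mm [-17.4   8.9  30.7] F [-0.7 -0.6  0.1] grip 1.005 t 17.55
TCP jig mm [-16.8   9.   30.6] F [-6.4  0.2  3.3] grip 1.002 t 17.75
```

```bash
python3 -m jog '[[[-0.2,0,0,0,0,0,8.7],[0,0,0,0,0,0,8.7],[0,0,0,0,0,0,8.7]]]'>/dev/null;python3 js.py; python3 -c "
from bench import ctrl;print(ctrl.get_state()['torque'])"; python3 -m jog '[[[0.6,0,0,0,0,0,8.7],[2,0,0,0,0,0,8.7],[2,0,-3,0,0,0,6],[1,0,-4,0,0,0,3],[0,-0.9,-4,0,0,0,0],[0,0,-3,0,0,0,0],[0,0,0,0,0,0,0],[0,0,0,0,0,0,0]]]' >/dev/null; python3 js.py
python3 - <<'E'
from h import *
im=imaging.get_image("wrist"); save(im,"l_wrist"); 
q=cv2.resize(im["frame"][100:310,160:440],None,fx=2.85,fy=2.85,interpolation=cv2.INTER_CUBIC)[:,:,::-1]
cv2.imwrite("pics/l.png",q)
E
```

```text
TCP jig mm [-16.8   9.1  30.3] F [-9.6 -0.5  6.9] grip 1.0 t 18.05
[-0.29379177  1.94602423 -0.46435919]
TCP jig mm [-68.5  -0.2 171.3] F [ 0.3  0.4 -0. ] grip 0.542 t 18.85
```

View pics/l.png

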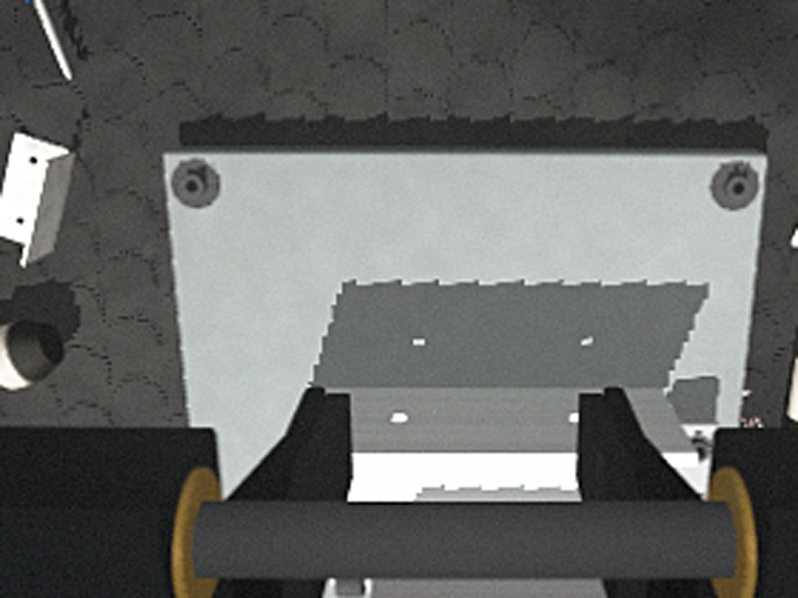

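Crop heel line (313,388) to (667,387) is parallel to the bed's near edge (y=153), so the angle is square. Next I'll check the end position.

```bash
cat > e.py <<'E'
from h import *
import sys
im=imaging.get_image("wrist"); J=np.array([.4645,.2026]);t=.031
pts=eval(sys.argv[1])
for n,X,Y,z in pts:
    P=atz(ray(im,((100+Y/2.85)/400,(160+X/2.85)/640)),z)[:2]-J
    print(n,np.round(1000*np.array([P[0]*np.cos(t)+P[1]*np.sin(t),P[1]*np.cos(t)-P[0]*np.sin(t)]),1))
E
python3 e.py '[("L",313,388,.016),("R",667,387,.016),("R76",690,452,.076),("NL",163,153,.016),("NR",767,153,.016),("stop near top",715,425,.034)]'
```

```text
L [ -6.4 -64.7]
R [-7.6 85.4]
R76 [-7.9 80. ]
NL [-105.5 -119.4]
NR [-106.8  117.6]
stop near top [  1.5 101.7]
```

```bash
python3 -m jog '[[[-2.2,-3.2,0,0,0,0,0],[-2.2,-3.2,0,0,0,0,0],[-2.1,-3.1,0,0,0,0,0],[0,0,0,0,0,0,0],[0,0,4,0,0,0,0],[0,0,4,0,0,0,0],[0,0,4,0,0,0,0],[0,0,1.8,0,0,0,0],[0,0,0,0,0,0,0]]]' >/dev/null; python3 js.py;  python3 -m jog '[[[0,0.6,0,0,0,0,0],[0,0.5,0,0,0,0,0],[0,0.4,0,0,0,0,0],[0,0.2,0,0,0,0,0],[0,0,0,0,0,0,0]]]'>/dev/null;python3 js.py; python3 -m jog '[[[0,0.1,0,0,0,0,0],[0,0.1,0,0,0,0,0],[0,0,0,0,0,0,0]]]'>/dev/null;python3 js.py; python3 -m jog '[[[0,0.1,0,0,0,0,0],[0,0,0,0,0,0,0]]]'>/dev/null;python3 js.py
```

```text
TCP jig mm [ -7.7 -95.7  28.6] F [-0.4  0.7  0.1] grip 0.007 t 19.85
TCP jig mm [ -3.3 -77.3  33.4] F [-0.   0.1  0.1] grip 0.009 t 20.35
TCP jig mm [ -3.7 -76.   32.8] F [ 0.  -0.5  0.2] grip 0.002 t 20.65
TCP jig mm [ -3.8 -75.3  32.7] F [ 0.2 -1.1  0.7] grip 0.007 t 20.85
```

```bash
python3 -m jog '[[[0,0.1,0,0,0,0,0],[0,0,0,0,0,0,0]]]'>/dev/null;python3 js.py;python3 -m jog '[[[0,0.1,0,0,0,0,0],[0,0,0,0,0,0,0]]]'>/dev/null;python3 js.py;python3 -m jog '[[[0,0.1,0,0,0,0,0],[0,0,0,0,0,0,0]]]'>/dev/null;python3 js.py
```

```text
TCP jig mm [ -3.8 -74.5  32.7] F [ 0.2 -1.9  0.5] grip 0.009 t 21.05
TCP jig mm [ -3.8 -74.3  32.7] F [-0.6 -4.7  1.3] grip 0.003 t 21.25
TCP jig mm [ -3.9 -74.2  32.6] F [ 0.2 -6.5  2.2] grip 0.002 t 21.45
```

Firm contact against the stop. Now a second x push with both fingers open to square it against the rail.

```bash
python3 -m jog '[[[0,-0.4,0,0,0,0,0],[0,-1,-2,0,0,0,0],[0,0,-4.5,0,0,0,0],[2.2,4,0,0,0,0,8.7],[2.2,4,0,0,0,0,8.7],[0.4,1.6,0,0,0,0,8.7],[0,0,0,0,0,0,8.7],[0,0,0,0,0,0,8.7],[0,0,0,0,0,0,8.7],[0,0,3.5,0,0,0,8.7],[0,0,3.2,0,0,0,8.7],[0,0,0,0,0,0,8.7]]]' >/dev/null; python3 js.py;  python3 -m jog '[[[-0.9,0,0,0,0,0,8.7],[-0.9,0,0,0,0,0,8.7],[-0.8,0,0,0,0,0,8.7],[-0.5,0,0,0,0,0,8.7],[0,0,0,0,0,0,8.7]]]'>/dev/null;python3 js.py; python3 -m jog '[[[-0.2,0,0,0,0,0,8.7],[0,0,0,0,0,0,8.7]]]'>/dev/null;python3 js.py; python3 -m jog '[[[-0.2,0,0,0,0,0,8.7],[0,0,0,0,0,0,8.7]]]'>/dev/null;python3 js.py
```

```text
TCP jig mm [-55.1   6.6  27.2] F [-0.5 -1.  -0.2] grip 0.74 t 22.65
TCP jig mm [-19.8  10.   31.5] F [ 0.5  0.5 -0.3] grip 0.997 t 23.15
TCP jig mm [-19.3  10.   30.8] F [-0.6  0.2 -0.4] grip 1.0 t 23.35
TCP jig mm [-17.2  10.   30.8] F [-0.2 -0.4 -0.3] grip 0.998 t 23.55
```

```bash
python3 -m jog '[[[-0.1,0,0,0,0,0,8.7],[-0.1,0,0,0,0,0,8.7],[0,0,0,0,0,0,8.7]]]'>/dev/null;python3 js.py; python3 -m jog '[[[-0.2,0,0,0,0,0,8.7],[0,0,0,0,0,0,8.7],[0,0,0,0,0,0,8.7]]]'>/dev/null;python3 js.py; python3 m.py n plain_end,stop_face,plain_toe,rail_face,leaf_edge,leaf_hinge
```

```text
TCP jig mm [-16.8   9.9  30.5] F [-4.6 -0.3  4.5] grip 1.003 t 23.85
TCP jig mm [-16.8   9.9  30.4] F [-10.5  -0.7   7.8] grip 1.001 t 24.15
24.3 [0.4473 0.212  0.0303] [ 5.800e-02 -3.134e+00  2.000e-03] [-9.6 -0.1  6.2] 0.9976069539055827
plain_end  scene:0.82 (307,218)
stop_face  scene:0.62 (281,229)
plain_toe  scene:0.78 (319,202) side:0.73 (348,226) wrist:0.94 (324,316) [517.3 217.4  18.7] [np.float64(1.4), np.float64(3.1), np.float64(3.6)]
rail_face  scene:0.65 (324,200) side:0.79 (349,232) wrist:0.85 (306,314) [514.9 202.2  17.8] [np.float64(0.9), np.float64(1.7), np.float64(1.0)]
leaf_edge  scene:0.92 (310,168) side:0.95 (369,196) wrist:0.54 (537,125) [470.4 233.  141. ] [np.float64(39.2), np.float64(90.4), np.float64(103.3)]
leaf_hinge  scene:0.80 (317,195) side:0.69 (361,223) [541.6 208.9  29.7] [np.float64(4.5), np.float64(4.5)]
```

Both x pushes stopped at the same TCP x = -16.8 mm with about 10 N, so the angle is home. Next I'll go over behind the leaf with the fingers closed.

```bash
python3 -m jog '[[[0.5,0,0,0,0,0,8.7],[1,0,-2,0,0,0,8.7],[0,0,-4.3,0,0,0,0],[0,0,-4.3,0,0,0,0],[-3.9,0,0,0,0,0,0],[-3.9,0,0,0,0,0,0],[-3.9,0,0,0,0,0,0],[-3.9,0,0,0,0,0,0],[0,0,0,0,0,0,0],[0,0,0,0,0,0,0]]]' >/dev/null; python3 js.py;  python3 -m jog '[[[0,0,0,0,0,0,0],[0,0,0,0,0,0,0],[0,0,0,0,0,0,0],[0,0,0,0,0,0,0]]]'>/dev/null;python3 js.py;python3 m.py o leaf_edge,leaf_hinge,drilled_toe,plain_end
```

```text
TCP jig mm [128.2  10.3 135.9] F [ 0.2 -0.  -0. ] grip 0.352 t 26.2
TCP jig mm [127.3  11.2 137.3] F [0.3 0.6 0.5] grip 0.028 t 26.6
26.75 [0.5917 0.2176 0.1371] [-5.900e-02  3.141e+00  1.000e-03] [0.4 0.7 0.2] 0.005770284108534592
leaf_edge  scene:0.57 (309,169) side:0.70 (370,195) wrist:0.59 (320,194) [564.2 215.5 101.8] [np.float64(1.4), np.float64(4.6), np.float64(5.5)]
leaf_hinge  side:0.63 (361,222) wrist:0.95 (324,147) [544.6 216.1  29.7] [np.float64(2.1), np.float64(2.1)]
drilled_toe  scene:0.81 (338,191) side:0.78 (322,212) wrist:0.71 (319,37) [456.6 208.3  77.7] [np.float64(5.5), np.float64(3.5), np.float64(2.6)]
plain_end  scene:0.69 (314,196) side:0.60 (327,207) wrist:0.59 (309,117) [499.3 228.9  58.9] [np.float64(17.4), np.float64(25.7), np.float64(30.9)]
```

```bash
python3 -m jog '[[[0,0,3.5,0,0,0,0],[0,0,3.6,0,0,0,0],[0,0,0,0,0,0,0]]]' >/dev/null; python3 js.py;  python3 -m jog '[[[1,0,0,0,0,0,0],[1,0,0,0,0,0,0],[1,0,0,0,0,0,0],[1,0,0,0,0,0,0],[0,0,0,0,0,0,0]]]'>/dev/null;python3 js.py; python3 -m jog '[[[1,0,0,0,0,0,0],[1,0,0,0,0,0,0],[0.8,0,0,0,0,0,0],[0.4,0,0,0,0,0,0],[0,0,0,0,0,0,0]]]'>/dev/null;python3 js.py;  python3 m.py p leaf_edge,leaf_hinge
```

```text
TCP jig mm [123.6   9.6  60.6] F [-1.   0.9 -0.8] grip 0.011 t 27.65
TCP jig mm [86.2 11.4 66.8] F [-0.8 -0.2  0.4] grip 0.0 t 28.15
TCP jig mm [54.7 10.5 65.6] F [ 0.6  0.7 -0.6] grip 0.001 t 28.65
28.8 [0.5201 0.2147 0.0658] [-0.059  3.141 -0.   ] [-0.5 -0.6  0.1] 0.005086713746313051
leaf_edge  scene:0.56 (328,183) side:0.97 (336,209) wrist:0.71 (322,203) [487.9 210.7  85.5] [np.float64(1.5), np.float64(1.8), np.float64(2.2)]
leaf_hinge  scene:0.67 (311,194) side:0.68 (362,224) wrist:0.33 (419,185) [519.3 245.8  36.9] [np.float64(13.8), np.float64(43.7), np.float64(48.3)]
```

The leaf is past its balance point (edge at about 0.8 rad) and sinking. I'll back up, let it settle, and check.

```bash
python3 -m jog '[[[0,0,-3,0,0,0,0],[0,0,-4,0,0,0,0],[0,0,-4,0,0,0,0],[4,0,-2,0,0,0,0],[4,0,-2,0,0,0,0],[4,0,0,0,0,0,0],[0,0,0,0,0,0,0],[0,0,0,0,0,0,0],[0,0,0,0,0,0,0],[0,0,0,0,0,0,0],[0,0,0,0,0,0,0],[0,0,0,0,0,0,0]]]' >/dev/null; python3 js.py; python3 m.py q leaf_edge,leaf_hinge,drilled_toe,plain_toe,plain_end
python3 - <<'E'
import cv2,numpy as np
w=cv2.resize(cv2.imread('pics/q_wrist.png')[110:310,180:440],None,fx=3,fy=3,interpolation=cv2.INTER_CUBIC)
s=cv2.resize(cv2.imread('pics/q_side.png')[180:280,250:410],(0,0),fx=1.8,fy=1.8)
w[:s.shape[0],-s.shape[1]:]=s
cv2.imwrite('pics/q.png',w)
E
```

```text
TCP jig mm [-63.9   9.5 215.4] F [ 0.   0.5 -0.4] grip 0.006 t 30.3
30.45 [0.4001 0.2102 0.2156] [ 0.058 -3.141  0.   ] [ 0.  -0.3 -0.1] 0.009666011806770671
leaf_edge  scene:0.72 (333,207) side:0.74 (322,228) [460.2 216.7  30.4] [np.float64(0.4), np.float64(0.4)]
leaf_hinge  scene:0.62 (317,195) side:0.94 (361,224) [541.6 209.1  26.7] [np.float64(4.3), np.float64(4.3)]
drilled_toe  scene:0.68 (338,194) side:0.63 (319,211) wrist:0.58 (324,240) [453.4 213.5  77.1] [np.float64(8.0), np.float64(3.8), np.float64(6.3)]
plain_toe 
plain_end  scene:0.78 (306,217) side:0.94 (327,208) wrist:0.77 (378,243) [488.2 288.1  16.3] [np.float64(4.0), np.float64(2.7), np.float64(1.7)]
```

View pics/q.png

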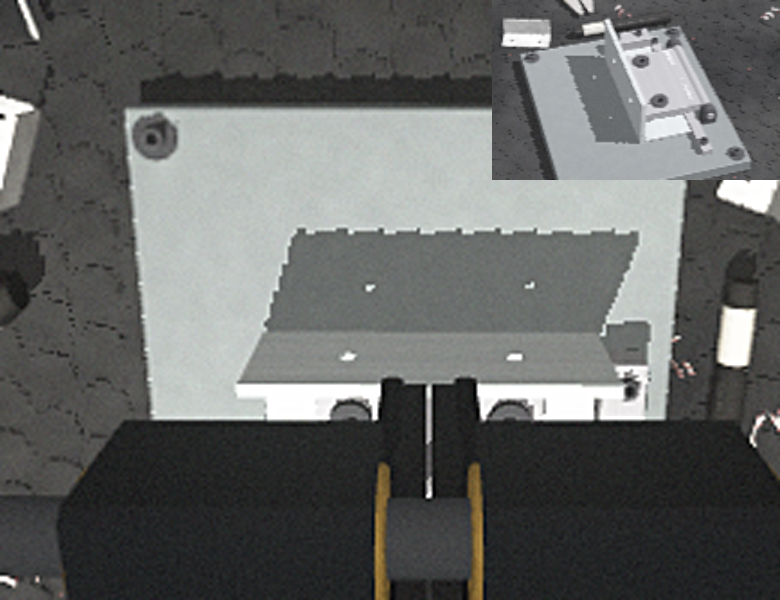

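The leaf looks shut over the plain leg (bushes at (350,410) and (508,410)), and the upright leg's top edge (237,383) to (612,384) is parallel to the bed's near edge. A last numeric check after a further second.

```bash
python3 -m jog '[[[0,0,0,0,0,0,0],[0,0,0,0,0,0,0],[0,0,0,0,0,0,0],[0,0,0,0,0,0,0],[0,0,0,0,0,0,0],[0,0,0,0,0,0,0],[0,0,0,0,0,0,0],[0,0,0,0,0,0,0]]]'
python3 - <<'E'
from h import *
im=imaging.get_image("wrist"); J=np.array([.4645,.2026]);t=.031
for n,X,Y,z in [("heelL",265,332,.016),("heelR",605,334,.016),("topL",237,383,.076),("topR",612,384,.076),("NL",125,108,.016),("stopcorner",617,366,.034)]:
    P=atz(ray(im,((110+Y/3)/400,(180+X/3)/640)),z)[:2]-J
    print(n,np.round(1000*np.array([P[0]*np.cos(t)+P[1]*np.sin(t),P[1]*np.cos(t)-P[0]*np.sin(t)]),1))
E
python3 m.py r leaf_edge,marker_black,countersink,caliper
```

```text
time: 32.0
position: [0.3999, 0.2102, 0.2158]
tool_rot: [-0.059, 3.141, 0.0]
ft_force: [0.4, -0.9, -0.4]
grip_width: 0.01
heelL [ -4.5 -64.1]
heelR [-4.4 89.1]
topL [ -5.5 -64.5]
topR [-5.9 80.4]
NL [-104.2 -118.7]
stopcorner [ 3.7 91.5]
32.2 [0.4    0.2102 0.2158] [-0.059  3.141  0.   ] [0.1 0.3 0.5] 0.0021779341548853193
leaf_edge  scene:0.61 (335,206) side:0.74 (326,229) [463.2 209.1  29.5] [np.float64(4.1), np.float64(4.1)]
marker_black  scene:0.74 (393,185) side:0.72 (321,198) wrist:0.94 (421,245) [389.2 206.7 161.7] [np.float64(91.8), np.float64(65.6), np.float64(85.0)]
countersink  scene:0.43 (393,187) side:0.82 (355,327) wrist:0.65 (162,215) [461.5 -15.9   2.2] [np.float64(4.4), np.float64(1.1), np.float64(3.4)]
caliper  scene:0.95 (241,237) side:0.88 (333,173) wrist:0.96 (467,275) [549.4 442.2  -9.8] [np.float64(1.7), np.float64(3.0), np.float64(3.9)]
```

```bash
python3 -c "
from bench import close_job; print(close_job())"
```

```text
the job is handed in; nothing more can be done
None
```

The angle is tipped onto its undrilled leg and sits home against the back rail and end stop. The bush plate is shut on it, and the job was handed in at about 32 s of the 64 s allowed. I tipped the angle with open fingers and pushed it along to the stop. I then pushed it to the rail, and repeated both pushes to seat it. Last, I flipped the bush plate over from behind.

**Last checks**
- **Against the rail:** the heel line reads jig x ≈ -4.4 to -5.9 mm, where home is -5, and it is parallel to the bed. Both rail pushes stopped at the same tool position, at about 10 N.
- **Against the stop:** the right end (away from the stop) reads jig y ≈ -64.3 mm, where home is -65. The stop push met firm contact at 6.5 N.
- **Bush plate:** the free edge is 29.5 mm above the bench, against 29 mm when shut.
- **Robot:** it is clear of everything, with no force beyond noise.

**What failed or disagreed**
- **First tipping push:** it passed over the leg without touching it. In the pictures the fingertips are about 18 mm behind the TCP, where the text says 22 mm ahead. I corrected for this and the second push worked.
- **First lengthwise push:** it turned the angle by about 0.05 rad. The rail push squared it again.
- **End position:** readings of the angle's left end in the last picture scatter between 80 and 89 mm, because the corner is hard to see. For this I relied on the right end and the stop contact.
- **Bystanders:** the countersink and caliper read where they started. The last marker reading was a bad match (about 90 mm residuals), though the marker shows in the last picture. I did not re-measure the two small brackets, and nothing I did came near them.

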